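Fetch the small bottle from behind the tall one

TASK

The small screw-cap bottle that is needed stands hidden right behind the tall bottle on the bench (not the one in the blue tub). Lift the tall bottle out of the way and stand it upright on bare bench top about a hand's width (10 to 15 cm) from where it stood, without disturbing the small one; then take the small bottle from behind its place and stand it upright in the shallow grey tray. Leave the other small bottle, which stands alone in the open, where it is.

Things in the scene. Friction and masses are not known exactly. Their poses are not given: they have to be found in the camera images.
- tall_c (a point): centre, half-way up, of the tall white-capped bottle: 75 mm across, 168 mm high, 0.3 to 0.55 kg. Its round cap, 60 mm across, spans 138 to 168 mm over the bench (middle 69 mm above this point) and can be gripped from above. z up, x towards the small bottle behind. It and the other small bottle stand 16 to 34 cm apart, side by side; the bench between them and from there to the robot is bare.
- small_c (a point): centre, half-way up, of the wanted small screw-cap bottle, which stands on the far side of the tall bottle, with about 10 mm between the two: 34 mm across up to 45 mm over the bench, then a cap 26 mm across, 62 mm high in all, 25 to 45 g, z up. With the tall bottle gone nothing stands within 70 mm of it.
- other_c (a point): centre, half-way up, of the other small screw-cap bottle of the same shape and size (34 mm across, 62 mm high), which stands alone in the open; a bystander.
- tray_in (a point): centre of the inner floor of the shallow grey plastic tray, fixed to the bench on the left: inner floor 150 mm along its x by 120 mm along its y, 5 mm above the bench; the walls are 5 mm thick and with their rounded rim reach 22 mm over the bench. z is up.

How it is judged:
By the outcome, as a careful person would: the job done as asked, in the order asked, and still so for the second after the job is handed in, with the robot touching nothing.
It also fails if it takes over 64 s, if anything falls off the work surface, if the arm or the gripper's body presses on something with over 40 N, if the wrist force passes 120 N, or if a joint passes its speed limit or range.

ROBOT

A 6-joint arm with a two-finger parallel gripper is mounted at the origin on a cart in front of the work surface, level with it; the furniture and walls round the work are solid. World frame = base frame: x ahead of the robot, y to its left, z up, the work surface at z = 0. Lengths are in m, angles in rad, forces in N, time in s.
With the tool pointing down it reaches from about 0.35 to 0.775 m from the base axis. Payload 7.3 kg.
Tool frame: the origin (TCP) lies midway between the tips of the shut fingers; the grasp point (between the pads) lies 19 mm behind it; z points along the fingers, y is the line along which they close (so a half turn about z gives the same grasp; the last joint's range is limited). The gripper opens to 92 mm and grips with 3 to 60 N. Pads are 19 mm wide; open, the fingers measure 130 mm over their backs; the gripper's body (75 mm by 190 mm) begins 47 mm behind the grasp point.
Start: joints at [1.124, 0.342, 1.524, -0, 1.275, -0.146], TCP at [0.156, 0.501, 0.227] pointing down, gripper open.
Joint ranges: [-2.53, 2.53], [-0.77, 2.02], [0.04, 2.7], [-1, 4.14], [0.28, 2.66], [-3.11, 3.11]. Speed limits (rad/s): [2.57, 2.57, 3.14, 3.14, 3.14, 3.14].

INTERFACE

Orientations are given as a unit quaternion [x, y, z, w].
In Python, from plant import env gives the robot as it stands.
- The arm moves only by the tool carry_out, never from a script. Its argument "plan" is a list of rows, each a list of 7 numbers: the gripper's target within -1 to 1 (fully open at 1, half-way at 0, shut at -1), then the shift along the tool's x, y, z in cm, then the turn, a rotation vector about the tool's x, y, z in degrees. In form: [[fingers, tx, ty, tz, ax, ay, az], ...]. A call has exactly 5 rows; each row is the pose to reach, as a shift and turn from the pose commanded when the call began, along the tool's axes at that moment; what a row does not reach only later rows make up. A row lasts 1/10 s, in which the tool goes at most 50 mm and 8.59 degrees, less where a joint would pass 70% of its speed; a pose out of reach is approached as far as the arm can. A call with a gripper value outside its range is refused whole. The fingers move at their own pace and stop on an object; "newtons" is the grip in N (left out, the last holds). Time passes only in rows, so rows that repeat a pose let the fingers close, or fill a call up. It gives the time, the measured TCP pose, the force, the opening and the grip force at its end, in the units of the state.
- env.sense(): the state, without advancing time (a new reading comes with each control period).
- env.capture(name): name is "side" or "top"; returns a dict with "frame" (480x640x3 uint8, red, green, blue), "intrinsics" (3x3 intrinsics, pixels), "rvec" (rotation vector, rad) and "tvec" (3), from world to camera coordinates, as OpenCV has them. Camera axes: x right, y down, z forward; pixel columns grow to the right and rows downward; lengths in m; the calibration is good to about 2 mm. A picture is of the moment at which its call begins. There is no depth.
- env.close_job(): hands the job in; it is judged then, once.
Trained networks look in a picture, given as the dict that the camera call returned (one of the last four; its "shot" number tells which), for a name from the list of things; names that differ only in an ending like _2 or _b are one class to them, and where a whole thing is asked for, a point or a joint stands for the part that bears it (a point fixed in the world has none). Each returns a list of dicts, best first, with "confidence" (0 to 1); they miss things now and then, are a little off and sometimes report something else, mostly with a low value. They report only what shows in the picture. A call takes as long as a camera call.
- env.find_in(thing, picture): "extent" ([left, top, width, height] in pixels, round what is visible of it).
- env.masks_of(thing, picture): "mask" (480x640 bool, what is visible of it) and "extent" ([left, top, width, height] in pixels, round what is visible of it).
The state is a dict: "time": time; "qpos": joint angles; "joint_vel": joint speeds; "tau": joint torques, N m; "position": TCP position; "tool_rot": TCP orientation; "force": force on the tool from outside, world axes, zero at the start; "ft_torque": the same for the moment, N m; "gripper_width": opening from 0.0 (shut) to 1.0 (fully open); "finger_force": force on a finger pad.
Only numpy, scipy, OpenCV 4.12 (cv2) and the standard library are available. Lean on these libraries where they do the work, as an engineer would, in place of code of your own. Each camera call takes 0.05 s, during which the arm holds its last target. There are 200 camera calls.

## Working session

There is one attempt and no reset: what is moved stays moved. The work goes in short steps, Python scripts to look and compute and a tool call to move; the robot and the scene stay as the last step left them, time stands still between calls to the robot, and variables do not carry over. Pictures are saved under pics/ and viewed, at most 10 in all, crops included, and the job is handed in when it is done.

Besides the shell and the picture viewer there is one more tool, called after "Emit:" as a command line: name --pt "numbers of a row" for each row, then --argument value for the rest. carry_out: Moves the arm, as the interface text tells. Its arguments: {"type":"object","properties":{"plan":{"type":"array","items":{"type":"array","items":{"type":"number"}}},"newtons":{"type":"number"}},"required":["plan"]}

```bash
mkdir -p pics; ls; python3 - <<'E'
from plant import env
import cv2, numpy as np
s=env.sense(); print({k:np.round(v,3).tolist() for k,v in s.items()})
for n in("side","top"):
    p=env.capture(n); cv2.imwrite(f"pics/{n}0.png",p["frame"][:,:,::-1])
    print(n,p["intrinsics"].tolist(),p["rvec"],p["tvec"], (-cv2.Rodrigues(p["rvec"])[0].T@p["tvec"]).ravel())
    for t in("tall_c","small_c","other_c","tray_in"):
        print(t,[(np.round(d["extent"],1).tolist(),round(d["confidence"],2)) for d in env.find_in(t,p)])
E
```

```text
pics
{'time': 0.0, 'qpos': [1.124, 0.343, 1.525, -0.0, 1.275, -0.146], 'joint_vel': [0.0, 0.0, -0.0, 0.0, 0.0, -0.0], 'tau': [-0.003, -43.122, -24.423, 0.072, 0.056, -0.0], 'position': [0.155, 0.501, 0.226], 'tool_rot': [0.15, 0.989, -0.001, -0.0], 'force': [0.59, 0.74, -0.815], 'ft_torque': [-0.0, -0.02, -0.003], 'finger_force': 0.0, 'gripper_width': 0.999}
side [[521.5707220071993, 0.0, 316.5674429251162], [0.0, 521.5707220071993, 241.7626800849137], [0.0, 0.0, 1.0]] [ 0.48237998 -2.70614121  1.16301896] [0.53920925 0.14700761 0.87483103] [0.30502626 0.68712656 0.71589332]
tall_c [([305.4, 185.9, 38.6, 94.5], 0.58)]
small_c [([279.9, 233.9, 20.9, 29.8], 0.7)]
other_c [([374.6, 176.3, 16.2, 31.0], 0.65)]
tray_in [([245.7, 359.1, 154.1, 120.3], 0.94)]
top [[440.6298915677069, 0.0, 320.6688043416921], [0.0, 440.6298915677069, 244.2237249687677], [0.0, 0.0, 1.0]] [ 2.16090219 -2.13781299  0.14977753] [0.08489572 0.56610873 0.87366363] [0.43861968 0.09038171 0.94361986]
tall_c [([326.7, 227.9, 43.0, 45.3], 0.83)]
small_c [([338.6, 218.9, 13.3, 9.0], 0.62)]
other_c [([442.5, 270.1, 20.3, 17.9], 0.78)]
tray_in [([145.4, 256.5, 93.2, 102.1], 0.86)]
```

View pics/side0.png

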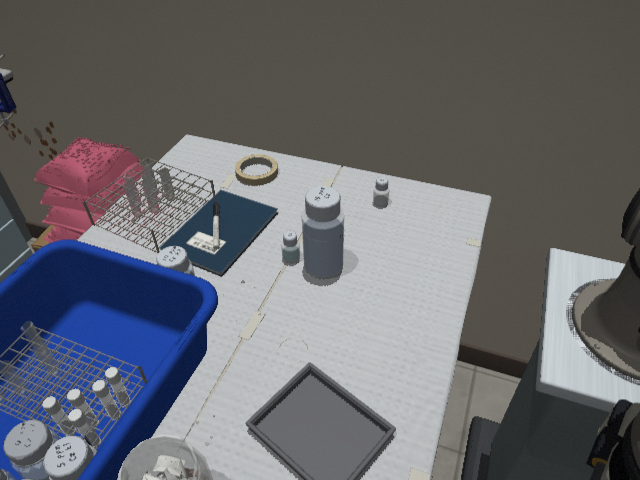

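View pics/top0.png

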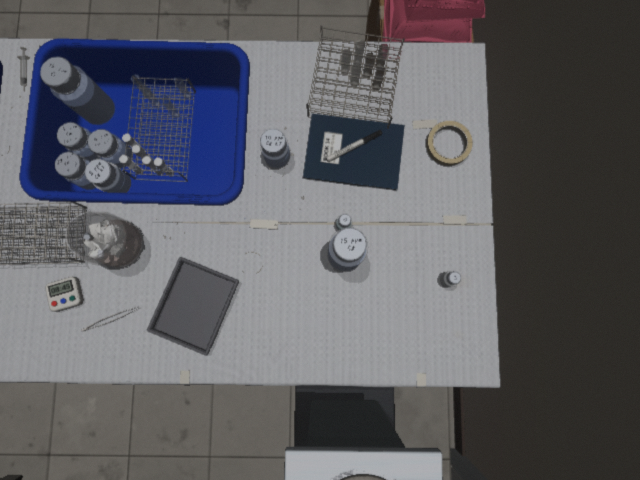

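Side view: tall bottle at about (323,235), wanted small one at (290,247), other at (381,193), tray at (320,425). Top view: tall (348,247), small (344,221), other (452,279), tray (194,306), and a spare white-capped bottle by the tub at (275,145). The detections agree with these.

```bash
cat > h.py <<'E'
import numpy as np, cv2
from scipy.optimize import least_squares
from plant import env
TALL=[(.0375,0),(.0375,.12),(.03,.138),(.03,.168)]
SMALL=[(.017,0),(.017,.045),(.013,.047),(.013,.062)]
a=np.linspace(0,2*np.pi,48)
def proj(P,p): return cv2.projectPoints(np.asarray(P,float).reshape(-1,3),p["rvec"],p["tvec"],p["intrinsics"],None)[0][:,0]
def box(xy,prof,p,z0=0):
    uv=proj(np.vstack([np.c_[xy[0]+r*np.cos(a),xy[1]+r*np.sin(a),0*a+z+z0] for r,z in prof]),p)
    return np.r_[uv.min(0),uv.max(0)]
def fit(prof,obs,x0,z0=0):  # obs: (pic, extent, used sides l,t,r,b)
    def f(q): return np.concatenate([((box(q,prof,p,z0)-np.r_[e[:2],np.add(e[:2],e[2:])])[list(m)]) for p,e,m in obs])
    r=least_squares(f,x0,loss="soft_l1"); return r.x,f(r.x)
def best(t,p):
    d=env.find_in(t,p); return d[0]["extent"] if d else None
def ray(uv,p,z):
    R=cv2.Rodrigues(p["rvec"])[0]; c=-R.T@np.ravel(p["tvec"])
    d=R.T@np.linalg.inv(p["intrinsics"])@np.r_[uv,1]; return c+d*(z-c[2])/d[2]
E
cat > m.py <<'E'
from h import *
np.set_printoptions(precision=4,suppress=True)
ps,pt=env.capture("side"),env.capture("top"); A=(0,1,2,3)
print("tcp px",proj([[.156,.501,.227],[0,0,0]],ps),proj([[.156,.501,.227],[0,0,0]],pt))
for t,pr in(("tall_c",TALL),("small_c",SMALL),("other_c",SMALL)):
    es,et=best(t,ps),best(t,pt); x0=ray((et[0]+et[2]/2,et[1]+et[3]/2),pt,.05)[:2]
    for o in([(ps,es,A),(pt,et,A if t!="small_c" else (0,1,2))],[(ps,es,A)],[(pt,et,A)]): print(t,*fit(pr,o,x0))
for p in(ps,pt):
    m=env.masks_of("tray_in",p)[0]["mask"].astype(np.uint8)
    c=cv2.findContours(m,0,2)[0]; c=max(c,key=cv2.contourArea)
    W=np.array([ray(q[0],p,.022)[:2] for q in c]).astype(np.float32)
    print("tray",cv2.minAreaRect(W))
E
python3 m.py
```

```text
tcp px [[580.1591 575.4435]
 [638.0418 329.408 ]] [[ 48.5804 490.4217]
 [363.4857 529.7391]]
tall_c [0.5476 0.0356] [-3.5534 -0.5481  1.9356  0.4905 -0.1556  0.6641  0.2336 -0.7572]
tall_c [0.5465 0.035 ] [-2.7957 -0.6182  2.6886  0.4145]
tall_c [0.5477 0.0357] [-0.204   0.6168  0.1776 -0.7972]
small_c [0.6126 0.0392] [ 2.7103 -3.107  -0.4269  1.2188 -1.1061 -0.6463  0.3859]
small_c [0.6139 0.0421] [ 1.4527 -2.2678 -1.6152  2.0979]
small_c [0.6155 0.0385] [-0.778  -2.0341  0.7223  2.4751]
other_c [ 0.4948 -0.1798] [ 0.151  -0.5524 -0.4802  2.8483 -0.9193 -1.0525  4.0578  2.3048]
other_c [ 0.4956 -0.1841] [ 0.3429 -1.7875 -0.3326  1.546 ]
other_c [ 0.4958 -0.1755] [-2.9331 -1.5915  1.8997  1.7858]
tray ((0.43807822465896606, 0.3555382490158081), (0.14134018123149872, 0.16936174035072327), 68.5403823852539)
tray ((0.43734174966812134, 0.35456687211990356), (0.1382099688053131, 0.16823281347751617), 68.76768493652344)
```

```bash
cat > g.py <<'E'
import sys,numpy as np
from plant import env
from scipy.spatial.transform import Rotation as R
s=env.sense(); t=np.array(sys.argv[1:4],float)
r=R.from_quat(s["tool_rot"]); print("t",s["time"],"pos",np.round(s["position"],4),"shift cm",np.round(r.inv().apply(t-s["position"])*100,2),"w",s["gripper_width"],"F",np.round(s["force"],1))
print("level-turn deg",np.round(np.degrees((r.inv()*R.from_quat([.15,.9887,0,0])).as_rotvec()),2))
E
python3 g.py .5475 .0356 .205
```

```text
t 1.0 pos [0.1555 0.5015 0.2268] shift cm [-51.24 -32.88   2.17] w 1.0040945971586628 F [-0.1  0.4  0.2]
level-turn deg [0.01 0.   0.02]
```

Emit:
carry_out --pt "1 -3.4 -2.2 0 0 0 0" --pt "1 -6.8 -4.4 0 0 0 0" --pt "1 -10.2 -6.6 0 0 0 0" --pt "1 -13.7 -8.8 0 0 0 0" --pt "1 -17.1 -11 0 0 0 0" --newtons 25

```text
time: 1.5
position: [0.2871, 0.3445, 0.2269]
tool_rot: [0.15, 0.989, 0.0, 0.0]
force: [1.0, -0.3, -1.7]
gripper_width: 1.001
finger_force: 0.0
```

Emit:
carry_out --pt "1 -3.4 -2.2 0 0 0 0" --pt "1 -6.8 -4.4 0 0 0 0" --pt "1 -10.2 -6.6 0 0 0 0" --pt "1 -13.7 -8.8 0 0 0 0" --pt "1 -17.1 -11 0 0 0 0"

```text
time: 2.0
position: [0.418, 0.1885, 0.227]
tool_rot: [0.15, 0.989, 0.0, 0.0]
force: [-0.4, 0.4, -0.7]
gripper_width: 1.002
finger_force: 0.0
```

Emit:
carry_out --pt "1 -4 -2.6 0 0 0 0" --pt "1 -8 -5.2 0 0 0 0" --pt "1 -12 -7.7 0 0 0 0" --pt "1 -15 -9.6 0.5 0 0 0" --pt "1 -17 -10.9 1 0 0 0"

```text
time: 2.5
position: [0.5486, 0.0331, 0.2165]
tool_rot: [0.151, 0.989, -0.0, 0.0]
force: [-1.0, 1.0, 0.6]
gripper_width: 0.999
finger_force: 0.0
```

```bash
python3 g.py .5475 .0356 .136
```

```text
t 2.5 pos [0.5486 0.0331 0.2165] shift cm [0.18 0.2  8.05] w 0.9987329454370865 F [-1.   1.   0.6]
level-turn deg [-0.    0.04 -0.1 ]
```

Emit:
carry_out --pt "1 0.2 0.2 1.5 0 0 0" --pt "1 0.2 0.2 4 0 0 0" --pt "1 0.2 0.2 6.2 0 0 0" --pt "1 0.2 0.2 7.4 0 0 0" --pt "1 0.2 0.2 7.9 0 0 0"

```text
time: 3.0
position: [0.5453, 0.0381, 0.1366]
tool_rot: [0.15, 0.989, -0.0, -0.001]
force: [-0.6, 0.5, 1.0]
gripper_width: 1.0
finger_force: 0.0
```

Emit:
carry_out --pt "0.4 0 0 0 0 0 0" --pt "0 0 0 0 0 0 0" --pt "-0.3 0 0 0 0 0 0" --pt "-0.8 0 0 0 0 0 0" --pt "-1 0 0 0 0 0 0" --newtons 30

```text
time: 3.5
position: [0.5462, 0.0384, 0.1384]
tool_rot: [0.15, 0.989, 0.0, 0.001]
force: [0.8, 1.7, 2.3]
gripper_width: 0.667
finger_force: 29.0
```

Emit:
carry_out --pt "-1 0 0 0 0 0 0" --pt "-1 0 0 0 0 0 0" --pt "-1 0 0 0 0 0 0" --pt "-1 0 0 0 0 0 0" --pt "-1 0 0 0 0 0 0"

```text
time: 4.0
position: [0.5463, 0.0383, 0.1384]
tool_rot: [0.15, 0.989, 0.0, 0.001]
force: [0.7, 3.2, 6.6]
gripper_width: 0.667
finger_force: 29.1
```

Emit:
carry_out --pt "-1 0 0 -0.3 0 0 0" --pt "-1 0 0 -1 0 0 0" --pt "-1 0 0 -2 0 0 0" --pt "-1 0 0 -3 0 0 0" --pt "-1 0 0 -3.5 0 0 0"

```text
time: 4.5
position: [0.5462, 0.0379, 0.1741]
tool_rot: [0.15, 0.989, 0.0, 0.001]
force: [0.4, 0.9, -3.8]
gripper_width: 0.667
finger_force: 28.8
```

```bash
python3 g.py .499 -.073 .174; python3 - <<'E'
from h import *
ps=env.capture("side"); cv2.imwrite("pics/lift.png",ps["frame"][100:340,200:520,::-1].repeat(2,0).repeat(2,1))
pt=env.capture("top"); es,et=best("small_c",ps),best("small_c",pt);print(es,et)
print(fit(SMALL,[(ps,es,(0,1,2,3))],[.61,.04]))
E
```

```text
t 4.5 pos [0.5462 0.0379 0.1741] shift cm [ 1.230e+00 -1.199e+01  1.000e-02] w 0.6668247315025057 F [ 0.4  0.9 -3.8]
level-turn deg [0.02 0.1  0.02]
[279.9, 234.2, 17.8, 29.4] [328.3, 249.3, 34.3, 21.4]
(array([0.61535443, 0.04421085]), array([-0.63130582, -3.23743807,  0.65616703,  1.95268165]))
```

View pics/lift.png

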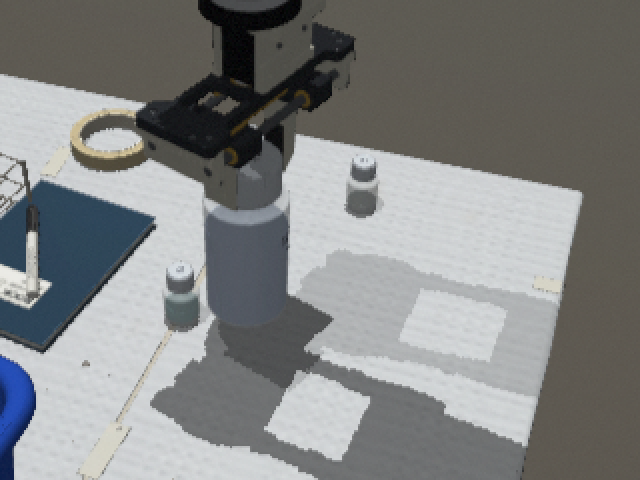

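The bottle is lifted and upright. The wanted small one still stands at about (290,248) in the full picture, and the other at (381,193).

Emit:
carry_out --pt "-1 0.1 -0.8 0 0 0 0" --pt "-1 0.3 -2.4 0 0 0 0" --pt "-1 0.5 -4.4 0 0 0 0" --pt "-1 0.7 -6.6 0 0 0 0" --pt "-1 0.9 -8.6 0 0 0 0"

```text
time: 5.2
position: [0.5104, -0.0433, 0.1724]
tool_rot: [0.15, 0.989, -0.0, -0.0]
force: [0.2, 0.4, -4.6]
gripper_width: 0.668
finger_force: 28.9
```

Emit:
carry_out --pt "-1 0.1 -1.6 0 0 0 0" --pt "-1 0.2 -2.6 0 0 0 0" --pt "-1 0.3 -3.2 0 0 0 0" --pt "-1 0.3 -3.4 0 0 0 0" --pt "-1 0.3 -3.4 0 0 0 0"

```text
time: 5.7
position: [0.4987, -0.073, 0.1727]
tool_rot: [0.15, 0.989, 0.0, 0.0]
force: [-0.5, 0.0, -3.6]
gripper_width: 0.666
finger_force: 28.9
```

Emit:
carry_out --pt "-1 0 0 0.6 0 0 0" --pt "-1 0 0 1.5 0 0 0" --pt "-1 0 0 2.3 0 0 0" --pt "-1 0 0 2.8 0 0 0" --pt "-1 0 0 3.1 0 0 0"

```text
time: 6.2
position: [0.4984, -0.0727, 0.1408]
tool_rot: [0.15, 0.989, 0.0, -0.001]
force: [-1.7, 0.5, -4.2]
gripper_width: 0.666
finger_force: 28.8
```

```bash
python3 g.py .499 -.073 .138
```

```text
t 6.2 pos [ 0.4984 -0.0727  0.1408] shift cm [-0.06 -0.01  0.28] w 0.6659098725415639 F [-1.7  0.5 -4.2]
level-turn deg [ 0.   -0.08  0.04]
```

Emit:
carry_out --pt "-1 0 0 0.1 0 0 0" --pt "-1 0 0 0.2 0 0 0" --pt "-1 0 0 0.3 0 0 0" --pt "-1 0 0 0.3 0 0 0" --pt "-1 0 0 0.3 0 0 0"

```text
time: 6.7
position: [0.4988, -0.0731, 0.1389]
tool_rot: [0.15, 0.989, 0.0, 0.0]
force: [0.8, 0.6, -5.0]
gripper_width: 0.665
finger_force: 28.8
```

Emit:
carry_out --pt "-1 0 0 0.1 0 0 0" --pt "-1 0 0 0.1 0 0 0" --pt "-1 0 0 0.15 0 0 0" --pt "-1 0 0 0.15 0 0 0" --pt "-1 0 0 0.15 0 0 0"

```text
time: 7.2
position: [0.4994, -0.0731, 0.1383]
tool_rot: [0.15, 0.989, -0.0, 0.001]
force: [-1.2, 2.3, 5.9]
gripper_width: 0.662
finger_force: 29.5
```

Emit:
carry_out --pt "0.45 0 0 0 0 0 0" --pt "0.6 0 0 0 0 0 0" --pt "0.8 0 0 0 0 0 0" --pt "1 0 0 0 0 0 0" --pt "1 0 0 0 0 0 0"

```text
time: 7.7
position: [0.4987, -0.073, 0.1371]
tool_rot: [0.15, 0.989, 0.0, -0.0]
force: [0.5, -0.3, -0.3]
gripper_width: 0.985
finger_force: 0.0
```

Emit:
carry_out --pt "1 0 0 -0.5 0 0 0" --pt "1 0 0 -2 0 0 0" --pt "1 0 0 -4.5 0 0 0" --pt "1 0 0 -7 0 0 0" --pt "1 0 0 -9 0 0 0"

```text
time: 8.2
position: [0.499, -0.0731, 0.229]
tool_rot: [0.15, 0.989, -0.0, 0.001]
force: [0.4, -0.1, -0.2]
gripper_width: 0.997
finger_force: 0.0
```

Emit:
carry_out --pt "1 3 4 0 0 0 0" --pt "1 5 7.5 0 0 0 0" --pt "1 6 12 0 0 0 0" --pt "1 6 16 0 0 0 0" --pt "1 6 19 0 0 0 0"

```text
time: 8.7
position: [0.4978, 0.1286, 0.2279]
tool_rot: [0.149, 0.989, 0.0, 0.001]
force: [0.9, -0.4, 0.4]
gripper_width: 1.0
finger_force: 0.0
```

```bash
python3 g.py .6126 .0392 .09;python3 m.py; python3 - <<'E'
from h import *
ps=env.capture("side"); pt=env.capture("top"); cv2.imwrite("pics/a2.png",np.vstack([ps["frame"][130:370,160:520],pt["frame"][140:380,160:520]])[:,:,::-1])
E
```

```text
t 8.7 pos [0.4978 0.1286 0.2279] shift cm [-13.59  -5.16  13.8 ] w 1.0001237559796698 F [ 0.9 -0.4  0.4]
level-turn deg [0.05 0.06 0.09]
tcp px [[580.1591 575.4435]
 [638.0418 329.408 ]] [[ 48.5804 490.4217]
 [363.4857 529.7391]]
tall_c [ 0.5007 -0.075 ] [-4.3123  0.3554 -1.7678  0.1439  0.9818  2.1017  0.14    1.324 ]
tall_c [ 0.4957 -0.0777] [-1.5686  0.0885  1.2095 -0.1474]
tall_c [ 0.5042 -0.0741] [ 0.5413  0.2807 -0.4263 -0.3077]Traceback (most recent call last):
  File "m.py", line 6, in <module>
    es,et=best(t,ps),best(t,pt); x0=ray((et[0]+et[2]/2,et[1]+et[3]/2),pt,.05)[:2]
                                         ~~^^^
TypeError: 'NoneType' object is not subscriptable
```

View pics/a2.png

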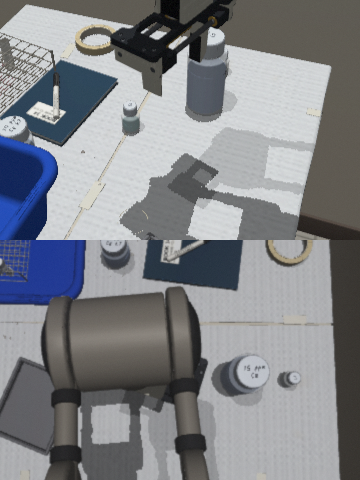

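The tall bottle stands upright at its new place, and the small one is untouched. The arm hides it from the top camera, so I'll move aside for one clean look.

Emit:
carry_out --pt "1 1 4 0 0 0 0" --pt "1 2 8 0 0 0 0" --pt "1 3 12 0 0 0 0" --pt "1 4 16 0 0 0 0" --pt "1 4 17 0 0 0 0"

```text
time: 9.6
position: [0.5096, 0.3031, 0.2271]
tool_rot: [0.149, 0.989, 0.001, -0.0]
force: [0.1, -0.5, 0.4]
gripper_width: 1.0
finger_force: 0.0
```

```bash
python3 - <<'E'
from h import *
ps,pt=env.capture("side"),env.capture("top"); A=(0,1,2,3)
for t in("small_c","other_c"):
    print(t,[[(np.round(d["extent"],1).tolist(),round(d["confidence"],2)) for d in env.find_in(t,p)] for p in (ps,pt)])
es,et=best("small_c",ps),best("small_c",pt)
if et is not None:
    for o in([(ps,es,A),(pt,et,A)],[(ps,es,A)],[(pt,et,A)]): print(*fit(SMALL,o,[.61,.04]))
E
python3 g.py .6126 .0392 .09
```

```text
small_c [[([279.8, 239.8, 16.5, 21.8], 0.7)], [([338.8, 216.9, 12.7, 14.0], 0.72)]]
other_c [[([386.3, 178.2, 0.7, 1.6], 0.38)], [([439.5, 269.9, 19.6, 20.6], 0.54)]]
[0.61608908 0.04220859] [-0.46284564 -9.60099815  2.09323057  3.15121892 -3.30161847 -5.12618993
  1.11312262  0.59338767]
[0.61832723 0.04067684] [ -1.22753    -10.3836291    1.32094946   2.32834566]
[0.61039899 0.04052268] [-2.54214391 -2.4351519   1.92445488  3.18851293]
t 10.0 pos [0.5101 0.299  0.2275] shift cm [-17.52 -21.75  13.75] w 0.9983243600562701 F [-0.3 -0.3 -0.7]
level-turn deg [-0.    0.01 -0.09]
```

Emit:
carry_out --pt "1 -2.8 -3.5 0 0 0 0" --pt "1 -5.6 -7 0 0 0 0" --pt "1 -8.4 -10.4 0 0 0 0" --pt "1 -11.2 -13.9 1 0 0 0" --pt "1 -14 -17.4 3 0 0 0"

```text
time: 10.5
position: [0.5933, 0.0903, 0.1989]
tool_rot: [0.15, 0.989, 0.0, 0.002]
force: [0.8, 0.9, 0.0]
gripper_width: 1.006
finger_force: 0.0
```

Emit:
carry_out --pt "1 -2 -2.6 2 0 0 0" --pt "1 -3.1 -3.9 5 0 0 0" --pt "1 -3.5 -4.3 8 0 0 0" --pt "1 -3.5 -4.3 10 0 0 0" --pt "1 -3.5 -4.3 10.7 0 0 0"

```text
time: 11.0
position: [0.6113, 0.0402, 0.088]
tool_rot: [0.151, 0.989, -0.0, -0.002]
force: [-0.3, 0.9, 0.0]
gripper_width: 0.998
finger_force: 0.0
```

```bash
python3 g.py .6122 .0398 .016; python3 - <<'E'
from h import *
ps=env.capture("side"); cv2.imwrite("pics/pre.png",ps["frame"][100:340,200:520,::-1].repeat(2,0).repeat(2,1))
E
```

```text
t 11.0 pos [0.6113 0.0402 0.088 ] shift cm [-0.13 -0.    7.2 ] w 0.9981387512854061 F [-0.3  0.9  0. ]
level-turn deg [-0.06 -0.23 -0.08]
```

View pics/pre.png

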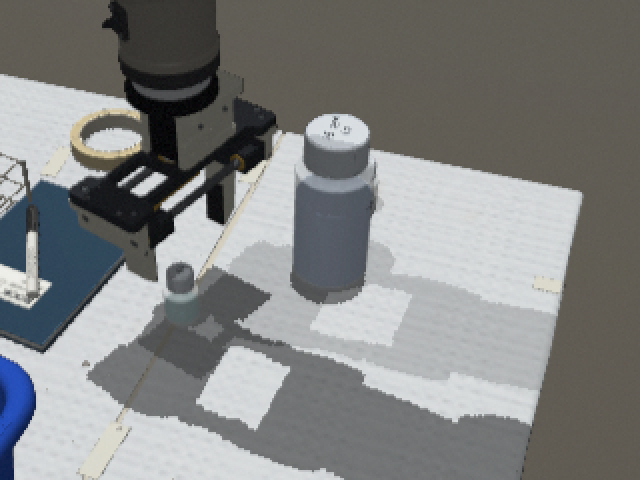

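The fingers straddle the small bottle (cap at crop (180,270)), with the tips at (140,275) and (215,222). The tall bottle is well clear, so I'll go down.

Emit:
carry_out --pt "1 -0.1 0 1.5 0 0 0" --pt "1 -0.1 0 3.5 0 0 0" --pt "1 -0.1 0 5.2 0 0 0" --pt "1 -0.1 0 6.5 0 0 0" --pt "1 -0.1 0 7.1 0 0 0"

```text
time: 11.55
position: [0.6135, 0.0412, 0.0184]
tool_rot: [0.15, 0.989, 0.0, -0.0]
force: [-0.3, -0.0, 0.5]
gripper_width: 0.998
finger_force: 0.0
```

Emit:
carry_out --pt "0.5 0 0 0 0 0 0" --pt "0.1 0 0 0 0 0 0" --pt "-0.1 0 0 0 0 0 0" --pt "-0.3 0 0 0 0 0 0" --pt "-0.6 0 0 0 0 0 0" --newtons 10

```text
time: 12.05
position: [0.614, 0.0411, 0.0197]
tool_rot: [0.15, 0.989, 0.0, 0.0]
force: [0.1, 0.2, -0.8]
gripper_width: 0.618
finger_force: 0.0
```

Emit:
carry_out --pt "-1 0 0 0 0 0 0" --pt "-1 0 0 0 0 0 0" --pt "-1 0 0 0 0 0 0" --pt "-1 0 0 0 0 0 0" --pt "-1 0 0 0 0 0 0"

```text
time: 12.55
position: [0.6138, 0.0411, 0.0193]
tool_rot: [0.15, 0.989, 0.0, 0.0]
force: [0.2, -0.9, 0.7]
gripper_width: 0.366
finger_force: 10.0
```

Emit:
carry_out --pt "-1 0 0 -0.5 0 0 0" --pt "-1 0 0 -2 0 0 0" --pt "-1 0 0 -4 0 0 0" --pt "-1 0 0 -6.5 0 0 0" --pt "-1 0 0 -8.5 0 0 0"

```text
time: 13.05
position: [0.6142, 0.041, 0.1069]
tool_rot: [0.15, 0.989, 0.0, 0.001]
force: [0.8, 0.4, -0.3]
gripper_width: 0.36
finger_force: 10.0
```

```bash
python3 g.py .4377 .355 .105
```

```text
t 13.05 pos [0.6142 0.041  0.1069] shift cm [26.16 24.76  0.15] w 0.36049763540592744 F [ 0.8  0.4 -0.3]
level-turn deg [0.03 0.12 0.02]
```

Emit:
carry_out --pt "-1 1.2 1.1 0 0 0 0" --pt "-1 3.6 3.4 0 0 0 0" --pt "-1 6.6 6.2 0 0 0 0" --pt "-1 9.6 9.1 0 0 0 0" --pt "-1 12.6 11.9 0 0 0 0"

```text
time: 13.55
position: [0.5265, 0.1938, 0.1038]
tool_rot: [0.15, 0.989, -0.0, -0.001]
force: [1.0, 0.1, -0.6]
gripper_width: 0.364
finger_force: 10.0
```

Emit:
carry_out --pt "-1 3 2.8 0 0 0 0" --pt "-1 6 5.7 0 0 0 0" --pt "-1 9 8.5 0 0 0 0" --pt "-1 11 10.4 0 0 0 0" --pt "-1 12.2 11.5 0 0 0 0"

```text
time: 14.05
position: [0.4436, 0.3401, 0.1039]
tool_rot: [0.149, 0.989, -0.0, -0.001]
force: [0.2, -0.1, -0.3]
gripper_width: 0.359
finger_force: 10.0
```

Emit:
carry_out --pt "-1 0.7 0.7 0.3 0 0 0" --pt "-1 1.2 1.2 1.5 0 0 0" --pt "-1 1.3 1.3 3 0 0 0" --pt "-1 1.3 1.3 4.2 0 0 0" --pt "-1 1.3 1.3 4.5 0 0 0"

```text
time: 14.55
position: [0.437, 0.3529, 0.057]
tool_rot: [0.15, 0.989, -0.001, -0.001]
force: [0.2, -1.0, 0.2]
gripper_width: 0.362
finger_force: 10.0
```

```bash
python3 g.py .4377 .355 .0243; python3 - <<'E'
from h import *
ps=env.capture("side"); cv2.imwrite("pics/tray.png",ps["frame"][240:480,200:520,::-1].repeat(2,0).repeat(2,1))
E
```

```text
t 14.55 pos [0.437  0.3529 0.057 ] shift cm [-0.01  0.23  3.27] w 0.36209359190445395 F [ 0.2 -1.   0.2]
level-turn deg [-0.16 -0.13 -0.05]
```

View pics/tray.png

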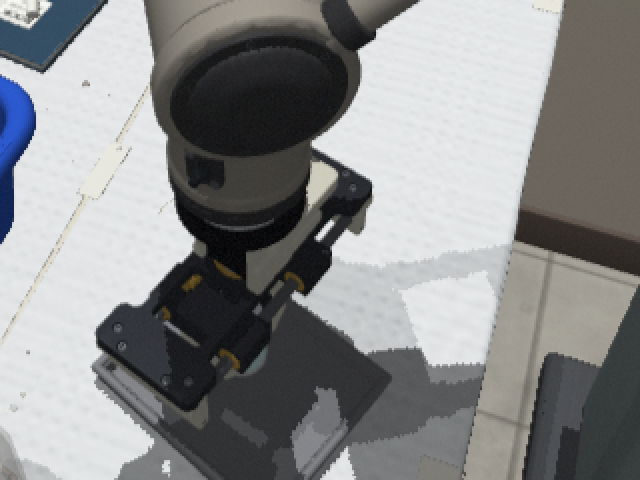

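The gripper is over the tray, with the bottle at about crop (250,355). I'll lower it onto the tray floor in small steps.

Emit:
carry_out --pt "-1 0 0.2 0.6 0 0 0" --pt "-1 0 0.2 1.4 0 0 0" --pt "-1 0 0.2 2.1 0 0 0" --pt "-1 0 0.2 2.6 0 0 0" --pt "-1 0 0.2 2.9 0 0 0"

```text
time: 15.1
position: [0.438, 0.356, 0.0296]
tool_rot: [0.15, 0.989, -0.0, -0.0]
force: [0.1, 0.0, -0.6]
gripper_width: 0.36
finger_force: 10.0
```

Emit:
carry_out --pt "-1 0 0 0.1 0 0 0" --pt "-1 0 0 0.2 0 0 0" --pt "-1 0 0 0.25 0 0 0" --pt "-1 0 0 0.3 0 0 0" --pt "-1 0 0 0.3 0 0 0"

```text
time: 15.6
position: [0.4382, 0.3562, 0.0274]
tool_rot: [0.15, 0.989, 0.0, 0.0]
force: [-0.8, -0.3, 0.6]
gripper_width: 0.359
finger_force: 10.0
```

Emit:
carry_out --pt "-1 0 0 0.1 0 0 0" --pt "-1 0 0 0.15 0 0 0" --pt "-1 0 0 0.2 0 0 0" --pt "-1 0 0 0.2 0 0 0" --pt "-1 0 0 0.2 0 0 0"

```text
time: 16.1
position: [0.4382, 0.3562, 0.0252]
tool_rot: [0.15, 0.989, 0.0, 0.0]
force: [-0.2, -0.4, 0.1]
gripper_width: 0.36
finger_force: 10.0
```

Emit:
carry_out --pt "-1 0 0 0.05 0 0 0" --pt "-1 0 0 0.1 0 0 0" --pt "-1 0 0 0.1 0 0 0" --pt "-1 0 0 0.1 0 0 0" --pt "-1 0 0 0.1 0 0 0"

```text
time: 16.6
position: [0.4382, 0.3562, 0.0243]
tool_rot: [0.15, 0.989, 0.0, 0.0]
force: [-0.5, 0.1, -0.1]
gripper_width: 0.358
finger_force: 10.0
```

Emit:
carry_out --pt "-1 0 0 0.05 0 0 0" --pt "-1 0 0 0.1 0 0 0" --pt "-1 0 0 0.1 0 0 0" --pt "-1 0 0 0.1 0 0 0" --pt "-1 0 0 0.1 0 0 0"

```text
time: 17.1
position: [0.4384, 0.3563, 0.0241]
tool_rot: [0.15, 0.989, 0.0, 0.0]
force: [-1.9, -1.2, 7.4]
gripper_width: 0.363
finger_force: 10.0
```

Contact with the tray floor. I'll open part way and back off.

Emit:
carry_out --pt "-0.15 0 0 -0.05 0 0 0" --pt "0 0 0 -0.05 0 0 0" --pt "0.15 0 0 -0.05 0 0 0" --pt "0.2 0 0 -0.05 0 0 0" --pt "0.2 0 0 -0.05 0 0 0"

```text
time: 17.6
position: [0.4381, 0.3561, 0.0236]
tool_rot: [0.15, 0.989, -0.0, -0.0]
force: [-0.4, -0.2, 0.2]
gripper_width: 0.6
finger_force: 0.0
```

Emit:
carry_out --pt "0.2 0 0 -0.5 0 0 0" --pt "0.2 0 0 -2 0 0 0" --pt "0.2 0 0 -5 0 0 0" --pt "0.2 0 0 -9 0 0 0" --pt "0.2 0 0 -13 0 0 0"

```text
time: 18.1
position: [0.4378, 0.356, 0.1552]
tool_rot: [0.15, 0.989, -0.0, -0.0]
force: [1.9, 0.0, 0.4]
gripper_width: 0.603
finger_force: 0.0
```

Emit:
carry_out --pt "0.2 4 1 -2 0 0 0" --pt "0.2 8 2 -4 0 0 0" --pt "0.2 12 4 -6 0 0 0" --pt "0.2 15 6 -6 0 0 0" --pt "0.2 17 8 -6 0 0 0"

```text
time: 18.6
position: [0.2976, 0.4844, 0.2153]
tool_rot: [0.149, 0.989, 0.001, 0.0]
force: [-0.4, 0.2, 1.1]
gripper_width: 0.596
finger_force: 0.0
```

Emit:
carry_out --pt "0.2 3 2 0 0 0 0" --pt "0.2 6 4 0 0 0 0" --pt "0.2 8 5 0 0 0 0" --pt "0.2 8 5 0 0 0 0" --pt "0.2 8 5 0 0 0 0"

```text
time: 19.1
position: [0.2378, 0.5542, 0.2138]
tool_rot: [0.149, 0.989, -0.0, 0.0]
force: [0.0, -0.5, 0.0]
gripper_width: 0.602
finger_force: 0.0
```

```bash
python3 - <<'E'
from h import *
ps=env.capture("side"); pt=env.capture("top"); A=(0,1,2,3)
cv2.imwrite("pics/f.png",np.hstack([ps["frame"][120:,220:520],pt["frame"][120:,120:500]])[:,:,::-1])
print(env.sense()["time"])
for t,pr,z in(("tall_c",TALL,0),("other_c",SMALL,0),("small_c",SMALL,.005)):
    for p in(ps,pt):
        for d in env.find_in(t,p)[:2]: print(t,np.round(d["extent"]),round(d["confidence"],2),fit(pr,[(p,d["extent"],A)],[.45,.1],z)[0])
E
```

```text
19.2
tall_c [379. 250.  53.  44.] 0.86 [ 0.50437956 -0.07529043]
other_c [387. 180.   2.  14.] 0.48 [ 0.50022967 -0.22338747]
other_c [438. 272.  23.  14.] 0.62 [ 0.4964313  -0.17823513]
small_c [307. 405.  24.  35.] 0.97 [0.43785054 0.35585533]
small_c [180. 299.  23.  14.] 0.86 [0.4366965  0.35382505]
```

View pics/f.png

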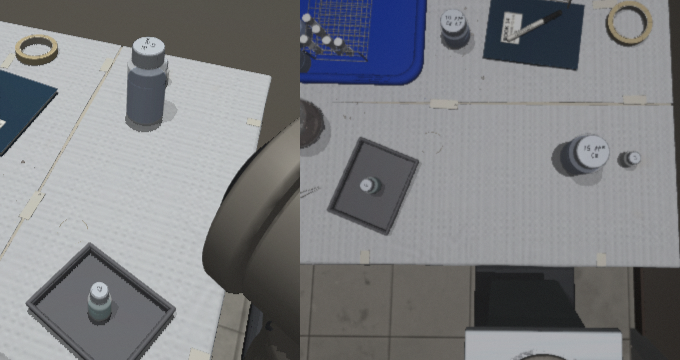

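The small bottle stands upright in the middle of the tray: (319,422) side, (190,305) top. The tall bottle is upright at top (405,275), and the other small bottle is unmoved at (452,279).

```bash
python3 -c "
from plant import env
print(env.close_job())"
```

```text
the job is handed in; nothing more can be done
None
```

The job is handed in at about 19 s: the tall bottle stands upright about 12 cm from its old place, the wanted small bottle stands upright in the middle of the grey tray, and the other small bottle was left where it was.

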